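Fetch the salt shaker from under the shelf with the reacher

TASK

The salt shaker has ended up at the back of the low gap under the wire shelf, where a hand does not fit. Take the trigger reacher, squeeze its trigger to close the jaws on the shaker while it is under the shelf, and draw it, held in the jaws and standing, completely out onto the open worktop. Then let it go and lay the reacher down flat on the worktop; do not touch the shaker with the fingers, tip it over, or push the spice jars beside it about.

Things in the scene. Friction and masses are not known exactly. Their poses are not given: they have to be found in the camera images.
- reacher: trigger pick-up reacher, 350 mm long, 32 mm thick, 0.18 kg, lying flat on its side. Origin: underside, below the hand grip; own x runs to the jaws, z up. Aluminium tube along x at y = +50 mm, 16 mm up; wide head (52 mm) at x 166-214, jaw tips at x 289 mm. Housing on the tube at x -46 to +70, y > +35 mm; a pistol grip with trigger sticks out of it to -y
- reacher_grip (a point): where to take the reacher from above, fingers closing along own x; 16 mm over its underside (own x -1, y 0 mm). Between the fingers come the fixed grip bar (x -30 to -8 mm, y -47 to +37, 32 mm high) and ahead of it the trigger bar (x +18 to +28 mm, y -45 to +33): 58 mm over both at rest, 38 mm fully squeezed
- reacher_jaws (a point): point on the reacher midway between the jaw pads, 266 mm ahead of reacher_grip along own x and 50 mm to own +y, 16 mm over its underside; a round thing should stand here (within about 12 mm along x) when the jaws close on it
- trigger (a joint): trigger travel, 0 (released, jaws open) to 0.020 m. Return spring 8 N at the start, 12 N at the end: squeezed by 3 to 5 mm it can be carried firmly. Grip bar and trigger both move to the gripper's middle, so squeezing carries the whole reacher forward by half the travel. On the shaker it stops at 13 to 14 mm; 20 N or more there grips well; each jaw gets a third of what exceeds the spring
- jaw_left: jaw on the reacher's own +y side with a V-shaped rubber pad 28 mm high; origin at its hinge on the head. The mouth between the tips is 84 mm wide at rest and narrows by 3.8 mm per mm of trigger (stiff linkage), so the jaws meet a 44 mm thing at about 13.5 mm of trigger. Over their outsides the open jaws are 115 mm wide, 105 mm at 4 mm of trigger
- jaw_right: the mirror-image jaw on the reacher's own -y side; origin at its hinge
- salt_shaker: small glass salt shaker with a domed grey metal top, 44 mm diameter at its belly 30 mm up, 37 mm at the foot, 90 mm high, about 0.1 kg; the shortest of the three things under the shelf. Stands upright; origin at the centre of its underside, z up. Gripped high it tips as it is dragged: keep the reacher sliding on the worktop or less than 8 mm above it
- spice_jar: straight glass spice jar with a tall dark screw cap, 41 mm diameter, 105 mm high; stays in place under the shelf. Origin at the centre of its underside
- light_jar: straight glass spice jar with a pale cylindrical screw cap, 41 mm diameter, 96 mm high; stays in place under the shelf. Origin at the centre of its underside
- shelf: fixed white wire shelf, 220 deep, 440 wide, 144 mm high, 134 mm clear below; two mugs on it (250 mm in all). Origin on the worktop under its middle; own -x points out of its open front (to the robot's left), front edge at x = -110 mm, legs at y = +-216 mm. The three jars stand in a row at x about +20 mm, 85 mm apart (y about -85, 0, +85 mm), in any order
Things that resemble listed ones, but are neither listed nor needed, are in the scene too. Leave any blue or pink look-alike of the salt_shaker alone.

How it is judged:
On the way, in this order (a step that is already met when the one before it is completed fails the run):
1. both jaws are pressed on the salt shaker by the squeezed trigger while it is still under the shelf (value of joint trigger above 0.009 m and contact force between each of jaw_left, jaw_right and salt_shaker above 0.5 N and x of salt_shaker in the frame of shelf above -0.05 m), for 0.2 s.
2. the salt shaker is drawn out past the front edge, still held in both jaws (contact force between each of jaw_left, jaw_right and salt_shaker above 0.3 N and x of salt_shaker in the frame of shelf below -0.13 m), for 0.1 s.
At the end, for the whole second after the job is handed in: The salt shaker stands upright (within 0.1 rad) on the worktop, its middle at least 25 mm in front of the shelf's front edge so that it is wholly out, at rest and no longer pressed by the jaws; the reacher lies flat (within 0.08 rad) on the worktop at rest (x of salt_shaker in the frame of shelf below -0.135 m and angle between salt_shaker's own z axis and vertical below 0.1 rad and height (world z) of salt_shaker between -0.01 and 0.01 m and linear speed of each of salt_shaker, reacher below 0.02 m/s and contact force between reacher and salt_shaker below 0.2 N and angle between reacher's own z axis and vertical below 0.08 rad and height (world z) of reacher between -0.01 and 0.008 m); the robot touches nothing.
It fails at once if the salt shaker is tipped over (angle between salt_shaker's own z axis and vertical above 0.4 rad).
It fails at once if the gripper takes the salt shaker itself (contact force between the fingers and salt_shaker above 0.5 N).
It fails at once if the dark-capped spice jar is pushed more than 25 mm or knocked over (distance of spice_jar from where it was at the start of the episode above 0.025 m or angle between spice_jar's own z axis and vertical above 0.5 rad).
It fails at once if the light-capped spice jar is pushed more than 25 mm or knocked over (distance of light_jar from where it was at the start of the episode above 0.025 m or angle between light_jar's own z axis and vertical above 0.5 rad).
It also fails if it takes over 48 s, if anything falls off the work surface, if the arm or the gripper's body presses on something with over 40 N, if the wrist force passes 120 N, or if a joint passes its speed limit or range.

ROBOT

A 6-joint arm with a two-finger parallel gripper is mounted at the origin on a cart in front of the work surface, level with it; the furniture and walls round the work are solid. World frame = base frame: x ahead of the robot, y to its left, z up, the work surface at z = 0. Lengths are in m, angles in rad, forces in N, time in s.
With the tool pointing down it reaches from about 0.35 to 0.8 m from the base axis. Payload 7.3 kg.
Tool frame: the origin (TCP) lies between the finger pads; the fingertips stand 25 mm ahead of it and the grasp point (between the pads) lies 6 mm ahead of it (r.tip_extent is the distance from the TCP to the fingertips, in m); z points along the fingers, y is the line along which they close (so a half turn about z gives the same grasp; the last joint's range is limited). The gripper opens to 85 mm and grips with 20 to 120 N. Pads are 22 mm wide; open, the fingers measure 114 mm over their backs; the gripper's body (76 mm by 85 mm) begins 54 mm behind the grasp point. The pads swing forward as they close: fully open they stand 13 mm farther back than shut.
Start: joints at [1.117, 0.342, 1.524, -0, 1.275, -0.146], TCP at [0.159, 0.5, 0.256] pointing down, gripper open.
Joint ranges: [-2.53, 2.53], [-0.77, 2.02], [0.04, 2.7], [-1, 4.14], [0.28, 2.66], [-3.11, 3.11]. Speed limits (rad/s): [2.57, 2.57, 3.14, 3.14, 3.14, 3.14].

INTERFACE

Orientations are given as a unit quaternion [x, y, z, w].
In Python, from workcell import r, command_gripper, optics gives the robot as it stands. The module is installed in compiled form; this text tells all that it offers. Calls block until the motion is done:
- r.reach(position, orientation): joint-space move of the TCP to a pose.
- r.move_straight(position, orientation=None, speed=0.15, max_force=None): straight line of the TCP; orientation=None keeps the orientation; speed is the mean speed in m/s. With max_force (N) it stops when the force on the tool has changed by that much, and returns True; else False.
- r.movej(angles): joint-space move.
- command_gripper(opening, force=None): finger opening in m; force is the grip in N (None keeps the last); returns when the fingers have stopped.
- r.hold(seconds).
- r.solve_ik(position, orientation): joint angles nearest the present ones, or None.
- r.read_state(): the state.
- optics.get_image(name): name is "scene" or "top"; returns (picture, depth): 384x512x3 uint8, red, green, blue; 384x512 float32, m along the optical axis (not along the pixel's ray), 0 where there is no reading.
- optics.camera_model(name): a dict with "K" (3x3 intrinsics, pixels), "R" (3x3) and "t" (3): a world point X has camera coordinates R X + t. Camera axes: x right, y down, z forward; pixel columns grow to the right and rows downward; lengths in m; the calibration is good to about 2 mm. A picture is of the moment at which its call begins. camera_model takes no time and is no camera call.
A pose or a line that the arm cannot do raises r.PlanningError and nothing moves.
- r.finish_job(): hands the job in; it is judged then, once.
The state is a dict: "time_s": time; "joint_positions": joint angles; "dq": joint speeds; "tau": joint torques, N m; "eef_pos": TCP position; "eef_rot": TCP orientation; "contact_force": force on the tool from outside, world axes, zero at the start; "torque": the same for the moment, N m; "grip_width": finger opening in m; "grip_force": force on a finger pad.
Only numpy, scipy, OpenCV 4.12 (cv2) and the standard library are available. Lean on these libraries where they do the work, as an engineer would, in place of code of your own. Each camera call takes 0.05 s, during which the arm holds its last target. There are 200 camera calls.

## Working session

There is one attempt and no reset: what is moved stays moved. The work goes in short steps, each a Python script; the robot and the scene stay as the last script left them, time stands still between calls to the robot, and variables do not carry over. Pictures are saved under pics/ and viewed, at most 10 in all, crops included, and the job is handed in when it is done.

```bash
mkdir -p pics; cat > h.py <<'E'
import numpy as np, cv2
from workcell import r, command_gripper, optics
def snap(n):
    im,d=optics.get_image(n); return im,d,optics.camera_model(n)
def px(u,v,d,m,z=None):
    ray=np.linalg.inv(m["K"])@[u,v,1]; R,t=np.array(m["R"]),np.array(m["t"])
    if z is None: return R.T@(ray*d[int(v),int(u)]-t)
    c=-R.T@t; w=R.T@ray; return c+w*(z-c[2])/w[2]
def proj(X,m):
    p=m["K"]@(m["R"]@np.array(X,float)+m["t"]); return p[:2]/p[2]
E
python3 - <<'E'
from h import *
for n in("scene","top"):
    im,d,m=snap(n); np.savez(f"{n}0.npz",im=im,d=d)
    cv2.imwrite(f"pics/{n}0.png",cv2.resize(im[...,::-1],(800,600)))
    R,t=np.array(m["R"]),np.array(m["t"]); print(n,-R.T@t,R[2])
print(r.read_state()["eef_rot"])
E
```

```text
scene [0.20789605 0.7994758  0.61269671] [ 0.27724051 -0.85057548 -0.44683224]
top [-0.23227677 -0.53822251  1.14779521] [ 0.57187519  0.21291868 -0.79222749]
[ 1.53295032e-01  9.88180225e-01 -6.57923796e-04 -2.07559581e-04]
```

View pics/scene0.png

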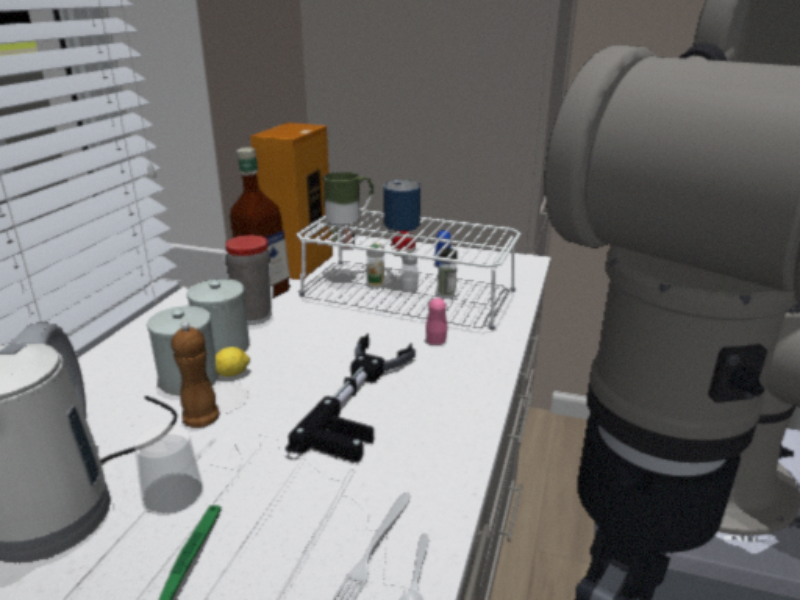

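View pics/top0.png

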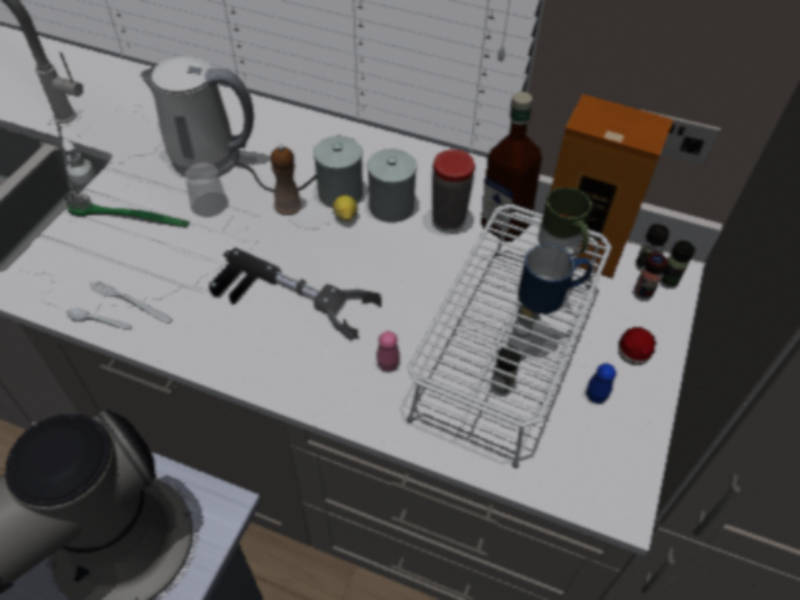

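Under the shelf, scene view (800x600) shows three candidates: left (375,266), middle (410,270) and right, dark-capped (447,272). The look-alikes are pink at (437,320) in front of the shelf, and blue at (443,245) and red at (403,240) behind it. The reacher lies at about (335,410). I'll check the choice in a close crop.

```bash
python3 - <<'E'
from h import *
a=np.load("scene0.npz")["im"]; t=np.load("top0.npz")["im"]
# crops: scene cols 185-345, rows 125-230 ; scene reacher 175-275 x 205-300
c=cv2.resize(a[130:210,190:340],(800,427),interpolation=3)
cv2.imwrite("pics/c1.png",c[...,::-1])
c=cv2.resize(t[145:245,125:255],(780,600),interpolation=3)
cv2.imwrite("pics/c2.png",c[...,::-1])
E
```

```text
(no output)
```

View pics/c1.png

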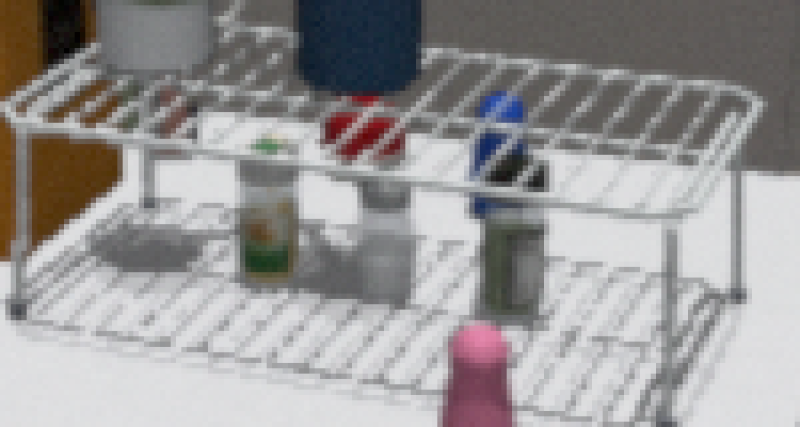

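View pics/c2.png

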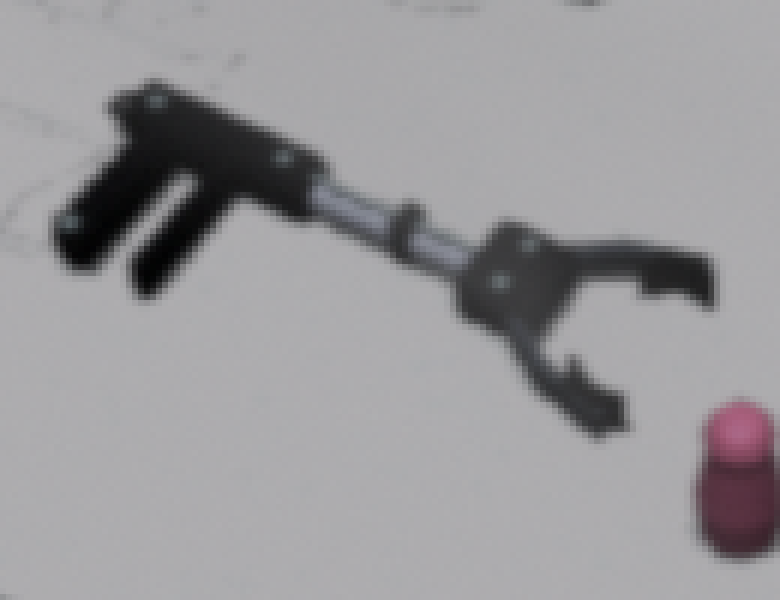

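The middle one, at crop (387,235), has a grey domed top on clear glass, so it is the shaker. The left one is a labelled jar with a pale cap, and the right one has the dark cap. Next I'll compute poses.

```bash
cat >> h.py <<'E'
from scipy.optimize import least_squares
def fit(own,P):  # own Nx2, world Nx2 -> x,y,yaw
    own,P=np.array(own,float),np.array(P)[:,:2]
    def tr(q):
        c,s=np.cos(q[2]),np.sin(q[2]); return own@np.array([[c,s],[-s,c]])+q[:2]
    best=min((least_squares(lambda q:(tr(q)-P).ravel(),[*P.mean(0),a],loss="soft_l1",f_scale=.005) for a in(-2,-1,0,1,2)),key=lambda s:s.cost)
    return best.x,(tr(best.x)-P)*1000
E
python3 - <<'E'
from h import *
np.set_printoptions(precision=4,suppress=True)
d=np.load("scene0.npz")["d"]; m=optics.camera_model("scene"); dt=np.load("top0.npz")["d"]; mt=optics.camera_model("top")
k=150/800
S=lambda u,v,z:px(190+u*k-.0,130+v*k,d,m,z)
T=lambda u,v,z:px(125+u/6,145+v/6,dt,mt,z)
legs=[S(15,315,0),S(668,422,0),S(148,205,0),S(738,298,0)]
q,res=fit([(-.105,.216),(-.105,-.216),(.105,.216),(.105,-.216)],legs);print("legs",legs);print("shelf",q,res)
cam=-np.array(m["R"]).T@m["t"]
for n,u,v,rad in(("light",270,283,.0205),("salt",387,304,.0185),("dark",512,318,.0205),("pink",478,None,.02)):
    if v is None: p=px(437*.64,343*.64,d,m,0)
    else: p=S(u,v,0)
    a=p-cam;a[2]=0; p=p+a/np.linalg.norm(a)*rad
    c,s=np.cos(q[2]),np.sin(q[2]); e=p[:2]-q[:2]
    print(n,p,"in shelf",c*e[0]+s*e[1],-s*e[0]+c*e[1])
own=[(-.019,-.047),(.023,-.045),(.289,.092),(.289,.008),(.07,.035)]
P=[T(75,265,.016),T(146,295,.016),T(713,303,.016),T(627,425,.016),T(305,215,.03)]
print("reacher",*fit(own,P)); print(r.tip_extent)
E
```

```text
legs [array([ 0.7984, -0.3614,  0.    ]), array([ 0.3675, -0.346 ,  0.    ]), array([ 0.7863, -0.5611,  0.    ]), array([ 0.3538, -0.5325,  0.    ])]
shelf [ 0.5765 -0.449  -1.6301] [[-0.0859  4.3889]
 [-0.3658 14.5761]
 [-0.4093 -5.5669]
 [ 0.8716 -8.4876]]
light [ 0.6636 -0.4791  0.    ] in shelf 0.024835866405103154 0.08870579267006394
salt [ 0.5775 -0.4699  0.    ] in shelf 0.020772775322008587 0.0022746257776019947
dark [ 0.4934 -0.4766  0.    ] in shelf 0.03246179042289438 -0.08128238576075586
pink [ 0.4624 -0.2668  0.    ] in shelf -0.1751038880862625 -0.12469876500196779
reacher [ 0.516   0.088  -1.6875] [[ -2.1728   3.344 ]
 [ -1.8712   3.9947]
 [ -0.8357 -11.0794]
 [  1.0638 -11.138 ]
 [  4.9816   4.2051]]
0.025
```

Next: go to the grip, squeeze slightly, and line up in front of the shelf.

```bash
cat >> h.py <<'E'
def Q(yaw,flip):
    a=(yaw+np.pi/2)/2+flip*np.pi/2; return np.array([np.cos(a),np.sin(a),0,0])
def dirs(y): return np.array([np.cos(y),np.sin(y)]),np.array([-np.sin(y),np.cos(y)])
def grip_for(jaw,yaw,s,off=0.):   # gripper xy so that jaws point is at jaw; off= own y of gripper
    x,y=dirs(yaw); return np.array(jaw)-x*(.266+s/2)-y*(.05-off)
E
python3 - <<'E'
from h import *
np.set_printoptions(precision=3,suppress=True)
g0=np.array([.517,.087]); g1=grip_for([.5775,-.4699],-1.61,.004)
for f in(0,1):
    print(f,[r.solve_ik([*p,.026],Q(y,f)) for p,y in((g0,-1.69),(g1,-1.61))])
f=min((0,1),key=lambda f:abs(r.solve_ik([*g0,.15],Q(-1.69,f))[5]-0))
print("flip",f)
q=Q(-1.69,f)
r.reach([*g0,.15],q)
command_gripper(.085,30)
hit=r.move_straight([*g0,.027],q,speed=.08,max_force=8)
print(hit,r.read_state()["eef_pos"],r.read_state()["contact_force"])
command_gripper(.054,40)
s=r.read_state();print(s["grip_width"],s["grip_force"],s["contact_force"],s["time_s"])
im,d,m=snap("scene");np.savez("s1.npz",im=im,d=d)
cv2.imwrite("pics/s1.png",cv2.resize(im[140:330,130:400],(800,563),interpolation=3)[...,::-1])
im,d,m=snap("top");np.savez("t1.npz",im=im,d=d)
E
```

```text
0 [array([ 0.02 ,  0.638,  1.778, -0.   ,  0.725,  1.71 ]), array([-0.49 ,  0.7  ,  1.632, -0.   ,  0.81 ,  1.12 ])]
1 [array([ 0.02 ,  0.638,  1.778, -0.   ,  0.725, -1.431]), array([-0.49 ,  0.7  ,  1.632, -0.   ,  0.81 , -2.021])]
flip 1
False [0.517 0.087 0.027] [-0.552  0.204 -0.185]
0.05407177633240796 11.601056009531021 [-0.518  5.495  6.93 ] 4.4333
```

View pics/s1.png

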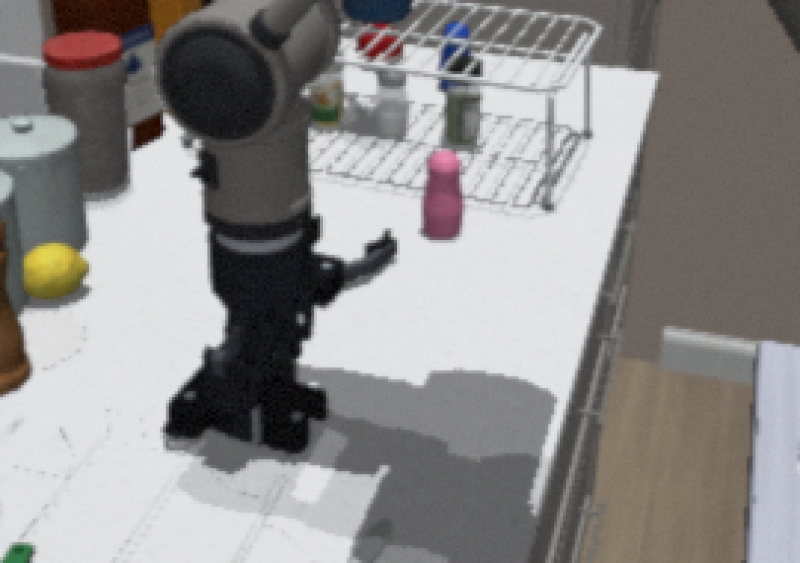

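The fingers are over the grip with the bars held at 54 mm, and the right jaw shows at (370,260). Lifting slightly and lining up before the shelf.

```bash
python3 - <<'E'
from h import *
np.set_printoptions(precision=4,suppress=True)
yaw=-1.61; q=Q(yaw,1); x,y=dirs(yaw)
e=r.read_state()["eef_pos"]
r.move_straight([e[0],e[1],.032],speed=.05)
g=grip_for(np.array([.5775,-.4699])-x*.17,yaw,.004)
r.move_straight([*g,.032],q,speed=.12)
s=r.read_state();print(s["eef_pos"],s["grip_width"],s["grip_force"],s["contact_force"],s["time_s"])
for n in("scene","top"):
    im,d,m=snap(n);np.savez(n+"2.npz",im=im,d=d)
    if n=="top":
        im=im.copy();cv2.imwrite("pics/t2.png",cv2.resize(im[120:300,190:430],(800,600),interpolation=3)[...,::-1])
    else: cv2.imwrite("pics/s2.png",cv2.resize(im[120:270,150:350],(800,600),interpolation=3)[...,::-1])
E
```

```text
[ 0.5445 -0.0298  0.0319] 0.05439118153365169 8.556868582963943 [-0.5221 -0.0399 -1.282 ] 5.9417
```

View pics/t2.png

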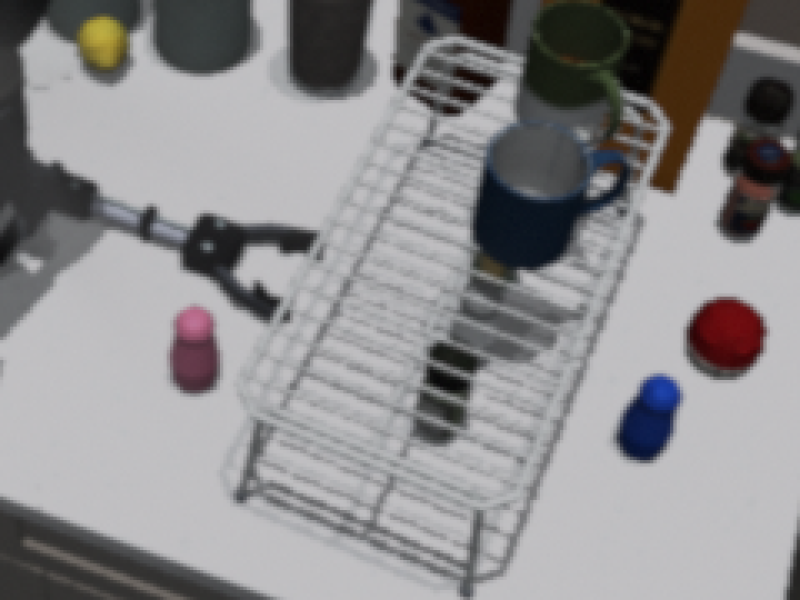

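View pics/s2.png

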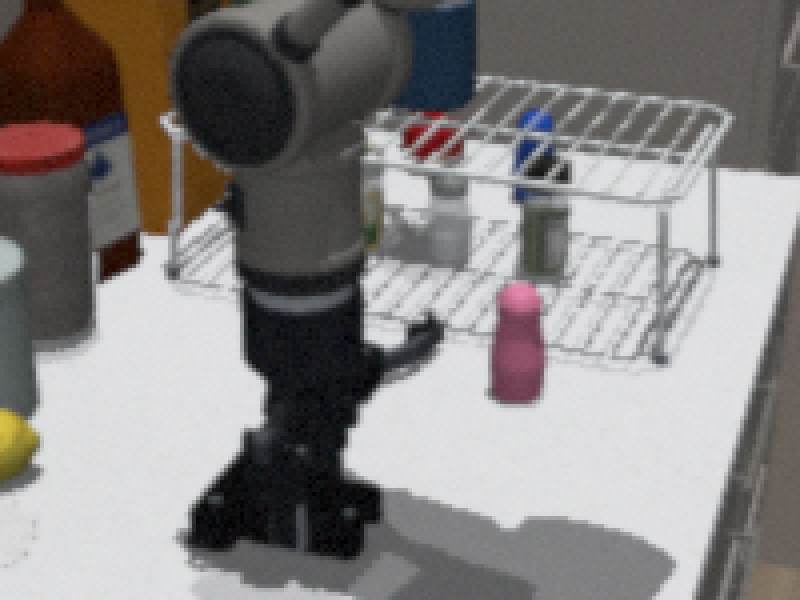

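Top view: tube at (110,210)–(170,232), head at (210,243), jaw tips at (322,240) and (285,318). Scene view: shaker foot at (450,267), dark jar foot at (545,278). Checking the lateral offset.

```bash
python3 - <<'E'
from h import *
np.set_printoptions(precision=4,suppress=True)
d=np.load("top2.npz")["d"];m=optics.camera_model("top");yaw=-1.61;x,y=dirs(yaw);e=r.read_state()["eef_pos"][:2]
k=.3
for n,u,v,z in(("tube",110,210,.026),("tube",170,232,.026),("head",205,243,.034),("tipL",320,243,.024),("tipR",284,315,.024),("collar",150,222,.026)):
    w=px(190+u*k,120+v*k,d,m,z)[:2]; print(n,w,"own rel. gripper",x@(w-e),y@(w-e))
d=np.load("scene2.npz")["d"];m=optics.camera_model("scene");cam=-np.array(m["R"]).T@m["t"]
for n,u,v,R in(("salt",450,269,.0185),("dark",545,279,.0205)):
    p=px(150+u/4,120+v/4,d,m,0);a=p-cam;a[2]=0;print(n,p+a/np.linalg.norm(a)*R)
p=px(150+452/4,120+178/4,d,m); print("salt top depth",p, "dark cap depth",px(150+548/4,120+180/4,d,m))
E
```

```text
tube [ 0.5877 -0.1244] own rel. gripper 0.09301281025612221 0.046859110529653664
tube [ 0.585  -0.1851] own rel. gripper 0.15379059900616102 0.046528594591493735
head [ 0.5795 -0.2215] own rel. gripper 0.19032484137774827 0.04251417523424684
tipL [ 0.6266 -0.3148] own rel. gripper 0.281770100408605 0.09320449997592557
tipR [ 0.5391 -0.3124] own rel. gripper 0.2827498895824244 0.00572406499711966
collar [ 0.5887 -0.1638] own rel. gripper 0.13232792177761524 0.04944719905564612
salt [ 0.5772 -0.4678  0.    ]
dark [ 0.4924 -0.4759  0.    ]
salt top depth [ 0.5733 -0.4571  0.083 ] dark cap depth [ 0.4615 -0.3336  0.1429]
```

Lateral axis is 48–49 mm (nominal 50), and the shaker position is consistent at (0.577, -0.469). Going in and squeezing.

```bash
python3 - <<'E'
from h import *
np.set_printoptions(precision=4,suppress=True)
yaw=-1.61;q=Q(yaw,1);x,y=dirs(yaw)
J=np.array([.577,-.469])
g=grip_for(J,yaw,.0115,.0015)
r.move_straight([*(g-x*.17),.029],q,speed=.05)
print(r.move_straight([*g,.029],q,speed=.08,max_force=6))
s=r.read_state();print(s["eef_pos"],g,s["contact_force"])
command_gripper(.0385,40); r.hold(.4)
s=r.read_state();print(s["grip_width"],s["grip_force"],s["contact_force"],s["time_s"])
im,d,m=snap("top");np.savez("t3.npz",im=im,d=d);a=cv2.resize(im[150:270,230:370],(400,343),interpolation=3)
im,d,m=snap("scene");np.savez("s3.npz",im=im,d=d);b=cv2.resize(im[120:240,190:330],(400,343),interpolation=3)
cv2.imwrite("pics/p3.png",np.hstack([a,b])[...,::-1])
E
```

```text
False
[ 0.5393 -0.1955  0.029 ] [ 0.5392 -0.1956] [ 0.2336  0.2571 -1.1559]
0.04307976186854006 41.37932360172272 [-0.1603  7.836   9.8881] 9.225
```

View pics/p3.png

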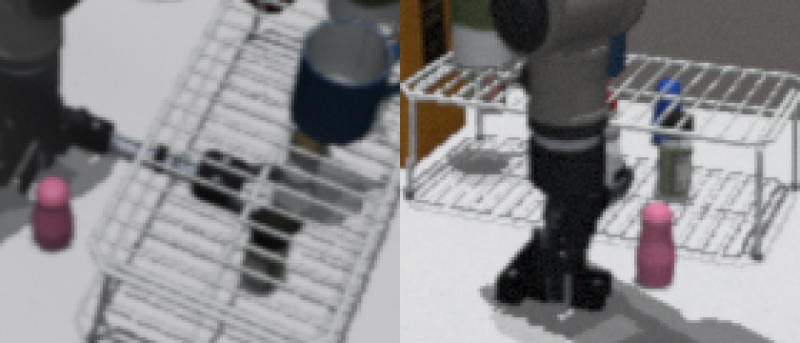

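The fingers stopped at 43.1 mm with 41 N, so the jaws are closed on the shaker. Drawing it out.

```bash
python3 - <<'E'
from h import *
np.set_printoptions(precision=4,suppress=True)
yaw=-1.61;q=Q(yaw,1);x,y=dirs(yaw)
e=r.read_state()["eef_pos"]
r.move_straight([e[0],e[1],.031],q,speed=.03)
g=e[:2]-x*.205
r.move_straight([*g,.031],q,speed=.06)
r.hold(.3)
s=r.read_state();print(s["eef_pos"],s["grip_width"],s["grip_force"],s["contact_force"],s["time_s"])
im,d,m=snap("top");a=cv2.resize(im[130:250,180:320],(400,343),interpolation=3)
im,d,m=snap("scene");b=cv2.resize(im[130:270,170:333],(400,343),interpolation=3)
cv2.imwrite("pics/p4.png",np.hstack([a,b])[...,::-1])
E
```

```text
[0.5476 0.0108 0.031 ] 0.04245853821695749 41.29417061805725 [-0.3651 -2.2283  0.4252] 13.4417
```

View pics/p4.png

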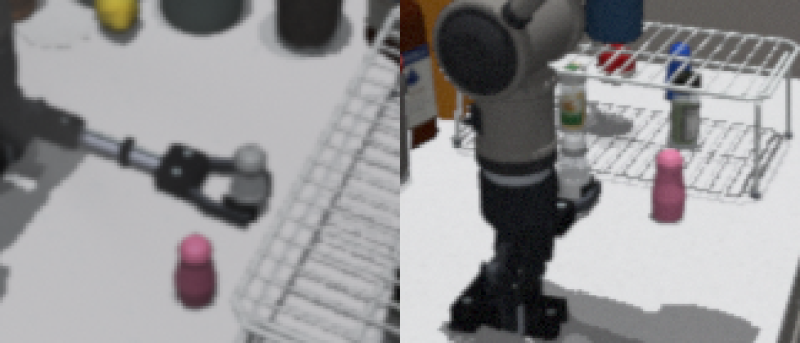

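Both views show the shaker standing in the jaws, clear of the shelf front. Next I lower, release in steps, lift off and check.

```bash
python3 - <<'E'
from h import *
np.set_printoptions(precision=4,suppress=True)
e=r.read_state()["eef_pos"]
print(r.move_straight([e[0],e[1],.027],speed=.02,max_force=6), r.read_state()["eef_pos"])
for w in(.045,.048,.051,.054,.058,.064,.075,.085): command_gripper(w,30)
r.hold(.3); print(r.read_state()["contact_force"])
e=r.read_state()["eef_pos"]
r.move_straight([e[0],e[1],.20],speed=.08)
r.move_straight([e[0]-.1,e[1]+.15,.25],speed=.2)
s=r.read_state();print(s["time_s"],s["contact_force"])
im,d,m=snap("top");np.savez("t5.npz",im=im,d=d);a=cv2.resize(im[130:250,140:280],(400,343),interpolation=3)
im,d,m=snap("scene");np.savez("s5.npz",im=im,d=d);b=cv2.resize(im[130:290,170:357],(400,343),interpolation=3)
cv2.imwrite("pics/p5.png",np.hstack([a,b])[...,::-1])
E
```

```text
True [0.5477 0.0108 0.0303]
[-0.0634  0.0923 -0.4378]
19.2667 [-0.4367 -0.9823 -0.0907]
```

View pics/p5.png

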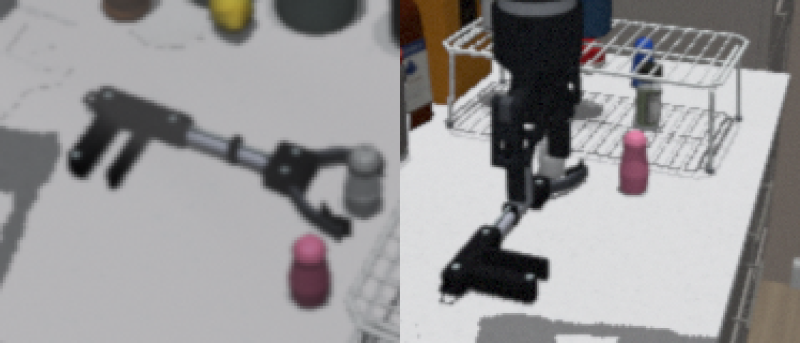

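Reacher is flat, at (230,150) in the left panel. The shaker is upright at (363,185), between the open jaws and in front of the shelf edge, and the arm is clear. Handing in.

```bash
python3 -c "
from h import *
print(r.finish_job())"
```

```text
the job is handed in; nothing more can be done
None
```

I gripped the salt shaker in the reacher's jaws under the shelf, drew it out standing, and released it upright on the open worktop. The reacher lies flat, and I handed the job in just after the 19.3 s mark; no verdict came back.

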